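# Push a relay through the gravity flap of a parts chute

### The arm

A 6-joint arm with a two-finger parallel gripper is mounted at the origin on a cart in front of the work surface, level with it; the furniture and walls round the work are solid. World frame = base frame: x ahead of the robot, y to its left, z up, the work surface at z = 0. Lengths are in m, angles in rad, forces in N, time in s.
With the tool pointing down it reaches from about 0.25 to 0.725 m from the base axis. Payload 4 kg.
Tool frame: the origin (TCP) lies on the centre line of the jaws, within the pads' length; the fingertips stand 17 mm ahead of it and the grasp point (between the pads) lies 2 mm behind it; z points along the fingers, y is the line along which they close (so a half turn about z gives the same grasp; the last joint's range is limited). The gripper opens to 85 mm and grips with 20 to 120 N. Pads are 22 mm wide; open, the fingers measure 114 mm over their backs; the gripper's body (76 mm by 85 mm) begins 54 mm behind the grasp point. The pads swing forward as they close: fully open they stand 13 mm farther back than shut.
Start: joints at [-1.134, 0.241, 0.005, 1.335, 0, 1.571], TCP at [0.212, -0.453, 0.248] pointing down, gripper open.
Joint ranges: [-2.72, 2.72], [-1.05, 1.87], [-1.09, 1.28], [-1.99, 2.15], [-1.42, 1.44], [-3.14, 3.14]. Speed limits (rad/s): [2.79, 2.79, 3.14, 3.14, 3.14, 3.14].

### API

Orientations are given as a unit quaternion [x, y, z, w].
In Python, from workcell import get_obs, imaging, order gives the robot as it stands.
- The arm moves only by the tool apply_moves, never from a script. Its argument "targets" is a list that holds one entry, the list of rows, each a list of 5 numbers: the shift along the world's x, y, z in units of 40 mm (1.0 is 40 mm), then the turn about the world's z in degrees, then the gripper command: -1 is shut, 1 is fully open, values between are in proportion. In form: [[[dx, dy, dz, turn, fingers], ...]]. A call has 1 to 8 rows; each row shifts and turns the commanded pose from where the row before left it; what a row does not reach is not made up. A row lasts 1/12 s, in which the tool goes at most 41.7 mm and 7.16 degrees, less where a joint would pass 70% of its speed; a pose out of reach is approached as far as the arm can. A call is refused whole if a number of a shift passes 1 or a number of a turn 7.16, either way. A call with a gripper value outside its range is refused whole. The fingers move at their own pace and stop on an object; the grip force is fixed at half the most. Time passes only in rows, so rows that do not move let the fingers close. It gives the time, the measured TCP pose, the force, the opening and the grip force at its end, in the units of the state.
- get_obs(): the state, without advancing time (a new reading comes with each control period).
- imaging.camera(name): name is "side" or "top" or "wrist"; returns (picture, depth): 480x640x3 uint8, blue, green, red; 480x640 float32, m along the optical axis (not along the pixel's ray), 0 where there is no reading.
- imaging.get_calibration(name): a dict with "camera_matrix" (3x3 intrinsics, pixels), "k1" (the pictures are not rectified: a ray, as slopes to the right and down, at radius r is drawn at 1 + k1 r^2 times it, then the intrinsics apply), "eye" and "rotation" of the camera in the world; the wrist camera has in their place "hand_eye" (4x4, takes a point from camera to tool coordinates, whose origin is the TCP and whose axes are the flange's). Camera axes: x right, y down, z forward; pixel columns grow to the right and rows downward; lengths in m; the calibration is good to about 2 mm. A picture is of the moment at which its call begins: read the wrist's pose just before it. get_calibration takes no time and is no camera call.
- order.job_done(): hands the job in; it is judged then, once.
The state is a dict: "clock": time; "joint_pos": joint angles; "joint_vel": joint speeds; "tau": joint torques, N m; "eef_pos": TCP position; "tool_rot": TCP orientation; "ft_force": force on the tool from outside, world axes, zero at the start; "ft_torque": the same for the moment, N m; "grip_width": finger opening in m; "grasp_force": force on a finger pad.
Only numpy, scipy, OpenCV 4.12 (cv2) and the standard library are available. Lean on these libraries where they do the work, as an engineer would, in place of code of your own. Each camera call takes 0.05 s, during which the arm holds its last target. There are 200 camera calls.

### The job

Slide the black relay along the chute's loading tray with your fingertips and push it in through the hanging yellow flap, until it has dropped down the slide into the catch box behind; then draw the fingers back so that the flap swings shut. Do not lift the relay off the tray, and leave the other things on the bench where they are.

Things in the scene. Friction and masses are not known exactly. Their poses are not given: they have to be found in the camera images.
- chute: Blue sheet-metal parts chute fixed to the bench, 360 mm long, 104 wide, 114 high. Origin: on the bench top under the mouth. Its x axis is the feed direction (roughly to the robot's left): level loading tray at x -195 to 4 mm, flap and mouth at x = 0, closed catch box with clear cover (top 113 mm above the bench) from 0 to 165. y lies across, z up. The mouth is the only way into the box.
- tray_end (a point): Middle of the open end of the loading tray (chute x = -195 mm), on its running surface, 66 mm above the bench. The tray is bare metal, 104 mm wide, open above. Two smooth blue guide strips (friction 0.2) stand only 9 mm above it: 89 mm apart from chute x = -191 to -106, narrowing to 56 mm apart at x = -52 and so on up to the mouth.
- mouth (a point): Middle of the mouth's sill, level with the tray, 66 mm above the bench: an opening 58 mm wide and some 39 mm high in the 3 mm front wall of the box, whose top is 112 mm above the bench. Just inside, a smooth white slide follows, level up to chute x = 16 mm, then falling: the relay tips over and slides down by itself once its rear end is pushed about up to the sill.
- catch_floor (a point): Middle of the level floor of the catch box, 10 mm above the bench, 130 mm behind the mouth. The smooth white slide (friction about 0.2) falls at 34 degrees from 16 mm behind the mouth to this floor, which runs from 98 to 162 mm behind the mouth and is 98 mm wide. The relay may come to rest partly on the slide.
- flap (a joint): Angle of the yellow sheet-metal flap hanging in the mouth, 55 mm wide, 39 mm long, 2.4 mm thick, smooth, 22 g: 0 hanging straight down (shut), growing as its lower edge swings inward, up to 1.45. It swings inward only, falls shut by its own weight, has no catch. Pivot across the chute at chute x = -3.5 mm, 108.5 mm above the bench. Well under 1 N opens it; the relay lying under it holds it at about 1.
- relay_mid (a point): Centre of the loose solid-state relay: black block with pale base plate and four studs on top, 60 mm long (own y axis), 45 wide (x), 25 high without the studs, about 100 g; this point is 12.5 mm above its underside. It lies flat on the wide part of the tray, its long axis within 20 degrees of the feed direction. Friction on the tray about 0.6.
- relay: The same relay, its pose as a whole: origin at the centre of its underside, 12.5 mm below relay_mid, same axes.
- tape: Bystander, loose: roll of red tape, 62 mm across, 18 mm high, lying flat; origin at the centre of its underside. Not to be disturbed.
- fuses: Bystander, loose: clear box of coloured fuses, 42 x 70 x 21 mm; origin at the centre of its underside. Not to be disturbed.
- terminals: Bystander, loose: pale screw terminal strip, 20 x 52 x 17 mm; origin at the centre of its underside. Not to be disturbed.
- spool: Bystander, loose: solder spool, 50 mm across, 26 mm high, standing on a flange; origin at the centre of its underside. Not to be disturbed.
- driver: Bystander, loose: yellow screwdriver, 165 mm long along its own y axis, 19 mm thick; origin at the centre of its underside. Not to be disturbed.
- fan: Bystander, loose: small square black fan, 40 x 40 x 10 mm, lying flat; origin at the centre of its underside. Not to be disturbed.
Things that resemble listed ones, but are neither listed nor needed, are in the scene too. Leave any blue look-alike of the relay alone.

How it is judged:
By the outcome, as a careful person would: the job done as asked, in the order asked, and still so for the second after the job is handed in, with the robot touching nothing.
It also fails if it takes over 42 s, if anything falls off the work surface, if the arm or the gripper's body presses on something with over 40 N, if the wrist force passes 120 N, or if a joint passes its speed limit or range.

## Working session

There is one attempt and no reset: what is moved stays moved. The work goes in short steps, Python scripts to look and compute and a tool call to move; the robot and the scene stay as the last step left them, time stands still between calls to the robot, and variables do not carry over. Pictures are saved under pics/ and viewed, at most 10 in all, crops included, and the job is handed in when it is done.

Besides the shell and the picture viewer there is one more tool, called after ">>>" by a JSON object that holds its "fn" and its "kwargs", one argument or row to a line. apply_moves: Moves the arm, as the interface text tells. Its arguments: {"type":"object","properties":{"targets":{"type":"array","items":{"type":"array","items":{"type":"array","items":{"type":"number"}}}}},"required":["targets"]}

```bash
mkdir -p pics
cat > h.py <<'E'
import numpy as np, cv2
from workcell import get_obs, imaging, order
from scipy.spatial.transform import Rotation as R
def cal(n, o=None):
    c=imaging.get_calibration(n); K=np.array(c["camera_matrix"]); k=c["k1"]
    if n=="wrist":
        T=np.array(c["hand_eye"]); Rt=R.from_quat(o["tool_rot"]).as_matrix()
        return K,k,Rt@T[:3,3]+np.array(o["eef_pos"]),Rt@T[:3,:3]
    return K,k,np.array(c["eye"]),np.array(c["rotation"])
def rays(C,px):
    K,k,e,Rm=C; px=np.atleast_2d(np.float64(px))
    u=cv2.undistortPoints(px.reshape(-1,1,2),K,np.array([k,0,0,0,0.])).reshape(-1,2)
    return np.c_[u,np.ones(len(u))]@Rm.T
def onplane(C,px,z):
    d=rays(C,px); return C[2]+d*((z-C[2][2])/d[:,2])[:,None]
def pix(C,p):
    K,k,e,Rm=C; q=(np.atleast_2d(p)-e)@Rm
    s=q[:,:2]/q[:,2:]; r=(s**2).sum(1,keepdims=True); s=s*(1+k*r)
    return s@K[:2,:2].T+K[:2,2]
def cloud(C,dep):
    v,u=np.mgrid[0:480,0:640]; px=np.c_[u.ravel(),v.ravel()]
    return (C[2]+rays(C,px)*dep.ravel()[:,None]).reshape(480,640,3)
E
python3 - <<'E'
from h import *
o=get_obs(); print(o)
for n in("top","side"):
    C=cal(n); im,d=imaging.camera(n); cv2.imwrite(f"pics/{n}0.png",im); np.save(f"pics/{n}0.npy",d); print(n,C[2],C[3].round(2).tolist(),C[0][0,0],C[1])
E
```

```text
{'clock': 0.0, 'joint_pos': array([-1.13399050e+00,  2.41419012e-01,  3.70484093e-03,  1.33518872e+00,
       -2.41756728e-05,  1.57077370e+00]), 'joint_vel': array([-1.05402791e-03, -2.09540784e-05, -5.32733262e-04, -7.90144104e-04,
        9.03083961e-06,  1.06712608e-03]), 'tau': array([ 1.35881477e-03, -3.72322583e+01,  2.52405310e+01,  1.69856369e-02,
        1.58967609e-04, -1.99879196e-05]), 'eef_pos': array([ 0.2112629 , -0.45251159,  0.2474025 ]), 'tool_rot': array([ 9.76241740e-01,  2.16681690e-01, -2.40004417e-04, -1.02564435e-03]), 'ft_force': array([-0.40562755,  0.70775907,  0.81053116]), 'ft_torque': array([ 0.01875796, -0.04591586, -0.01049741]), 'grasp_force': 0.0, 'grip_width': 0.08554176647477355}
top [ 0.35877293 -0.06796271  1.27614503] [-0.7, 0.71, -0.05, 0.06] 456.2204379502538 -0.04199015034008276
side [ 0.36100332 -1.49732195  1.32292991] [0.91, -0.07, 0.02, -0.41] 601.0380200065559 -0.0936909929977775
```

View pics/top0.png

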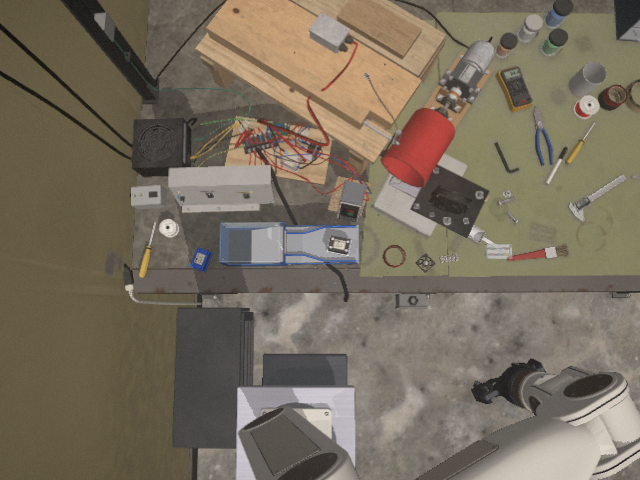

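View pics/side0.png

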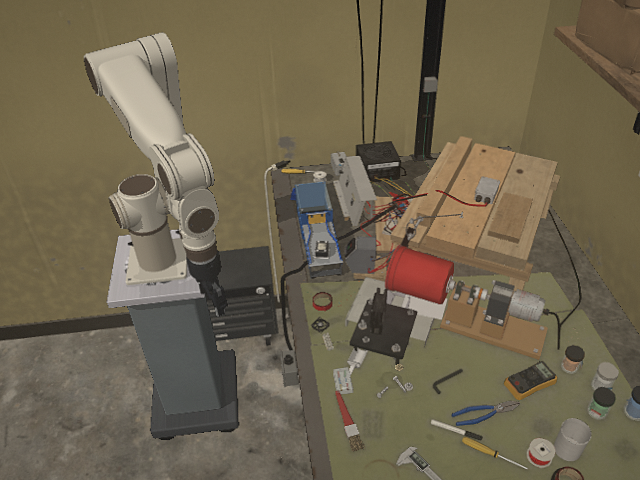

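The top view shows two candidates. One is the black relay with studs at (340,244) on the chute's tray, where the chute spans columns 220–358 and rows 222–265. The other is the blue look-alike at (201,260) on the bench. The black fan at (425,262) and the grey box at (350,200) are also nearby. I choose (340,244) and will check it in a close crop.

Run:
```python
from h import *
C=cal("top"); im=cv2.imread("pics/top0.png"); d=np.load("pics/top0.npy")
cv2.imwrite("pics/crop1.png",cv2.resize(im[210:280,210:370],None,fx=5,fy=5,interpolation=cv2.INTER_CUBIC))
P=cloud(C,d)
for p in [(320,260),(340,244),(300,244),(240,244),(270,244),(340,232),(340,256)]: print(p,P[p[1],p[0]].round(3))
hsv=cv2.cvtColor(im,cv2.COLOR_BGR2HSV)
m=cv2.inRange(hsv,(100,120,60),(125,255,255)); m[:215]=0;m[272:]=0;m[:,:215]=0;m[:,365:]=0
z=P[...,2]; sel=(m>0)
tr=np.zeros_like(m); tr[215:275,215:365]=((z[215:275,215:365]>0.05)&(z[215:275,215:365]<0.13))*255
n,l,s,_=cv2.connectedComponentsWithStats(tr); i=1+np.argmax(s[1:,4]); pts=P[l==i]
r=cv2.minAreaRect(np.float32(pts[:,:2]));print("chute rect",r, cv2.boxPoints(r).round(3).tolist())
# relay: points 0.08..0.105 over tray
rm=np.zeros_like(m); sub=z[228:262,315:358]; rm[228:262,315:358]=((sub>0.083)&(sub<0.1))*255
n,l,s,_=cv2.connectedComponentsWithStats(rm); i=1+np.argmax(s[1:,4]); pts=P[l==i]
r=cv2.minAreaRect(np.float32(pts[:,:2]));print("relay rect",r,np.median(pts[:,2]),len(pts))
```

```text
Traceback (most recent call last):
  File "h.py", line 22, in cloud
    return (C[2]+rays(C,px)*dep.ravel()[:,None]).reshape(480,640,3)
                 ~~~~^^^^^^
  File "h.py", line 13, in rays
    return np.c_[u,np.ones(len(u))]@Rm.T
           ~~~~~~~~~~~~~~~~~~~~~~~~^~~~~
ValueError: matmul: Input operand 1 has a mismatch in its core dimension 0, with gufunc signature (n?,k),(k,m?)->(n?,m?) (size 4 is different from 3)
```

View pics/crop1.png

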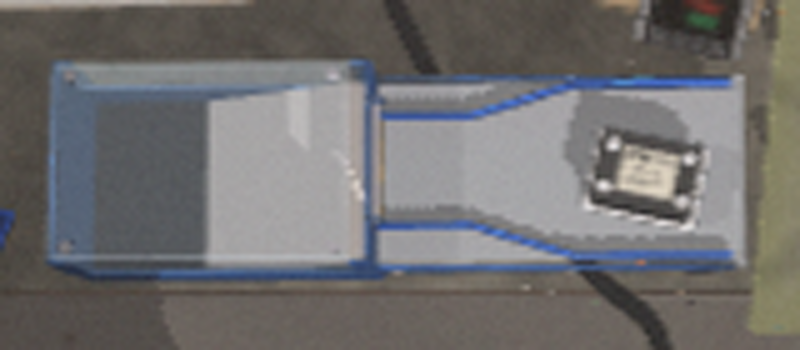

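The crop confirms a black block with a pale base plate and four studs, centred at about crop (648,178) and turned slightly. The flap is at crop x≈378, and the guide strips narrow toward it. The camera rotation turns out to be a quaternion, so I'll fix the helper.

```bash
sed -i 's/np.array(c\["rotation"\])$/R.from_quat(c["rotation"]).as_matrix()/' h.py
python3 - <<'E'
from h import *
C=cal("top"); im=cv2.imread("pics/top0.png"); d=np.load("pics/top0.npy")
P=cloud(C,d)
for p in [(320,262),(340,244),(300,244),(225,244),(320,240),(340,228),(400,300)]: print(p,P[p[1],p[0]].round(3))
f=lambda a:[(210+(x-2)/5,210+(y-2)/5) for x,y in a]
# tray far corners, wall corners, from crop
t=onplane(C,f([(744,78),(744,264)]),.066); w=onplane(C,f([(374,63),(374,274)]),.112); print("tray end",t.round(4).tolist(),"wall",w.round(4).tolist())
b=onplane(C,f([(50,63),(50,264)]),.113); print("box back",b.round(4).tolist())
g=onplane(C,f([(384,116),(470,116),(384,226),(470,226),(575,85),(730,84),(575,256),(730,256)]),.075);print("strips",g.round(4).tolist())
q=onplane(C,f([(604,128),(708,151),(692,228),(586,205)]),.07)
print("relay base corners",q.round(4).tolist(),"mean",q.mean(0).round(4))
s=onplane(C,f([(614,144),(697,160),(684,208),(603,186)]),.093)
print("studs",s.round(4).tolist(),"mean",s.mean(0).round(4))
rm=np.zeros((480,640),np.uint8); sub=P[226:264,312:358,2]; rm[226:264,312:358]=((sub>0.08)&(sub<0.105))*255
n,l,s,_=cv2.connectedComponentsWithStats(rm); print(s[1:].tolist()); i=1+np.argmax(s[1:,4]); pts=P[l==i]
r=cv2.minAreaRect(np.float32(pts[:,:2]));print("relay rect",r,np.median(pts[:,2]),len(pts))
E
```

```text
(320, 262) [ 0.482 -0.067  0.067]
(340, 244) [ 0.527 -0.12   0.089]
(300, 244) [ 0.531 -0.013  0.067]
(225, 244) [0.524 0.177 0.118]
(320, 240) [ 0.541 -0.067  0.069]
(340, 228) [ 0.574 -0.121  0.065]
(400, 300) [ 0.385 -0.314 -0.151]
tray end [[0.5817, -0.1707, 0.066], [0.481, -0.1691, 0.066]] wall [[0.5819, 0.0252, 0.112], [0.4719, 0.0243, 0.112]]
box back [[0.5825, 0.1942, 0.113], [0.4773, 0.1911, 0.113]]
strips [[0.5601, 0.0226, 0.075], [0.56, -0.0234, 0.075], [0.501, 0.0221, 0.075], [0.5008, -0.0235, 0.075], [0.5765, -0.0795, 0.075], [0.5768, -0.1624, 0.075], [0.4847, -0.0791, 0.075], [0.4844, -0.161, 0.075]]
relay base corners [[0.554, -0.095, 0.07], [0.5413, -0.1505, 0.07], [0.4999, -0.1414, 0.07], [0.5125, -0.0851, 0.07]] mean [ 0.5269 -0.118   0.07  ]
studs [[0.5418, -0.0997, 0.093], [0.5331, -0.1431, 0.093], [0.5078, -0.136, 0.093], [0.5195, -0.0937, 0.093]] mean [ 0.5255 -0.1181  0.093 ]
[[348, 226, 1, 1, 1], [317, 229, 1, 1, 1], [328, 236, 23, 18, 309], [324, 260, 1, 1, 1], [331, 261, 1, 1, 1], [351, 260, 1, 1, 1]]
relay rect ((0.5267283916473389, -0.11733771115541458), (0.053537674248218536, 0.03906760737299919), 77.70915985107422) 0.09262138238547779 309
```

Chute: the feed direction is +y (under 1° off), its centre line is at x≈0.5305, the mouth at y≈0.0255 and the tray end at y≈-0.170. The depth gives a tray height of 0.067, as it should be. The relay centre is (0.527,-0.118), turned about 12.5°, and the measured size of 57x42 fits. I'll move to a point above and behind it.

>>> {"fn": "apply_moves", "kwargs": {
  "targets": [
    [[0.6,0.52,0,5,-0.7],[0.6,0.52,0,5,-0.7],[0.6,0.52,0,5,-0.7],[0.6,0.52,0,5,-0.7],[0.6,0.52,0,5,-0.7],[0.6,0.52,0,5,-0.7],[0.6,0.52,0,5,-0.7],[0.6,0.52,0,5,-0.7]]
  ]
}}

```text
clock: 0.77
eef_pos: [0.4042, -0.2853, 0.2479]
tool_rot: [0.842, 0.539, -0.0, -0.0]
ft_force: [0.2, -0.6, -0.9]
grip_width: 0.0127
grasp_force: 0.0
```

>>> {"fn": "apply_moves", "kwargs": {
  "targets": [
    [[0.6,0.5,-0.3,5,-0.7],[0.6,0.5,-0.5,5,-0.7],[0.6,0.5,-0.5,5,-0.7],[0.6,0.5,-0.5,5,-0.7],[0.6,0.5,-0.3,5,-0.7],[0,0,0,0,-0.7],[0,0,0,0,-0.7]]
  ]
}}

```text
clock: 1.35
eef_pos: [0.5234, -0.1851, 0.1625]
tool_rot: [0.706, 0.708, -0.001, -0.002]
ft_force: [0.3, -0.4, -0.1]
grip_width: 0.0128
grasp_force: 0.0
```

Run:
```python
from h import *
o=get_obs();C=cal("wrist",o); im,d=imaging.camera("wrist"); cv2.imwrite("pics/w1.png",im)
print(C[2],pix(C,[[.5305,.0255,.066],[.527,-.118,.091],[.5305,-.17,.066]]))
P=cloud(C,d); np.save("pics/w1P.npy",P)
ims,ds=imaging.camera("side"); cs=ims[150:300,260:460]; cv2.imwrite("pics/s1.png",cv2.resize(cs,None,fx=4,fy=4,interpolation=cv2.INTER_CUBIC))
Ps=cloud(cal("side"),ds); r=Ps[(abs(Ps[...,0]-.523)<.04)&(abs(Ps[...,1]+.185)<.03)&(Ps[...,2]>.1)]; print(len(r),np.percentile(r[:,2],[0,2,5,20]))
```

```text
[ 0.52359108 -0.10113313  0.28915478] [[ 332.4943379  -195.28779484]
 [ 322.73356853  134.0918018 ]
 [ 327.19161071  222.7172534 ]]
1525 [0.14879731 0.16279287 0.1782008  0.22506516]
```

View pics/w1.png

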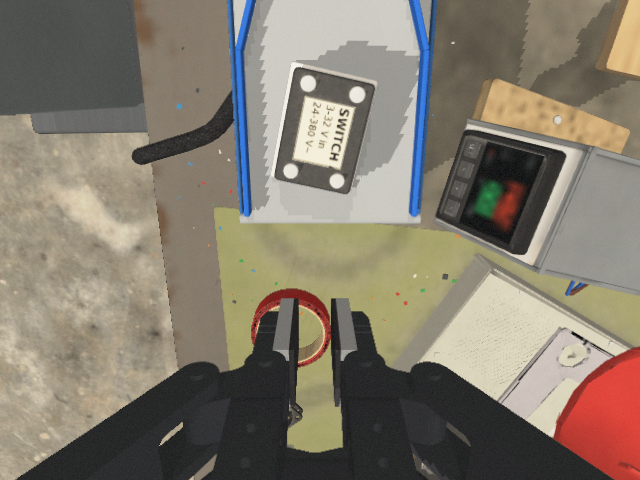

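View pics/s1.png

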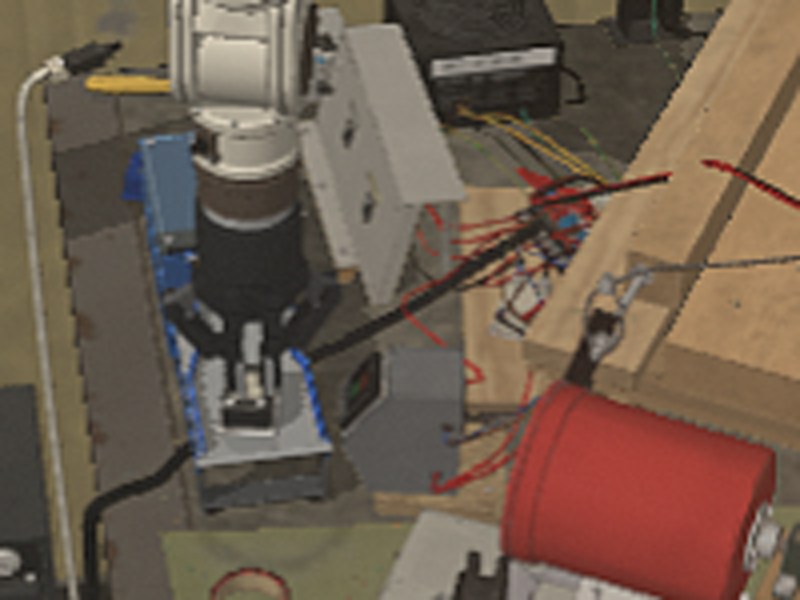

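In the wrist view the relay sits at about (325,130) with its rear edge running (277,180)–(348,193). The tray end is at row 222 and the fingertips at (288,300) and (341,300). The side view shows the gripper clear of everything. Next I check the tip height and the linkage heights.

Run:
```python
from h import *
P=np.load("pics/w1P.npy"); o=get_obs(); print(o["eef_pos"])
for u,v in [(288,304),(341,304),(288,330),(345,330),(268,325),(360,325),(205,370),(425,370),(240,400),(160,400),(320,470)]: print(u,v,P[v,u].round(3))
C=cal("wrist",o)
q=onplane(C,[(277,181),(349,194),(293,62),(376,80)],.068);print(q.round(4))
s=onplane(C,[(291,171),(337,181),(308,83),(357,95)],.095);print(s.round(4),s.mean(0))
print(onplane(C,[(240,222),(420,222)],.066).round(4))
```

```text
[ 0.52301792 -0.18685547  0.16422284]
288 304 [ 0.514 -0.174  0.155]
341 304 [ 0.533 -0.174  0.155]
288 330 [ 0.515 -0.175  0.172]
345 330 [ 0.534 -0.174  0.174]
268 325 [ 0.507 -0.179  0.163]
360 325 [ 0.54  -0.178  0.164]
205 370 [ 0.494 -0.172  0.197]
425 370 [ 0.554 -0.172  0.197]
240 400 [ 0.506 -0.168  0.213]
160 400 [ 0.485 -0.173  0.207]
320 470 [ 0.525 -0.175  0.226]
[[ 0.5022 -0.1475  0.068 ]
 [ 0.5425 -0.1549  0.068 ]
 [ 0.512  -0.0858  0.068 ]
 [ 0.5549 -0.0945  0.068 ]]
[[ 0.5117 -0.1372  0.095 ]
 [ 0.5341 -0.1421  0.095 ]
 [ 0.5201 -0.0968  0.095 ]
 [ 0.5426 -0.102   0.095 ]] [ 0.52709451 -0.119535    0.095     ]
[[ 0.4797 -0.172   0.066 ]
 [ 0.5845 -0.1719  0.066 ]]
```

The tips are at about TCP z −17 mm, as specified, and the relay and tray agree with the first measurement. I'll descend behind the relay until the tips are about 7 mm above the tray.

>>> {"fn": "apply_moves", "kwargs": {
  "targets": [
    [[0.1,0,-0.5,0,-0.7],[0.02,0,-0.5,0,-0.7],[0,0,-0.5,0,-0.7],[0,0,-0.35,0,-0.7],[0,0,0,0,-0.7],[0,0,0,0,-0.7]]
  ]
}}

```text
clock: 1.95
eef_pos: [0.5273, -0.1876, 0.0907]
tool_rot: [0.708, 0.706, -0.0, -0.0]
ft_force: [0.9, -0.5, 0.8]
grip_width: 0.0125
grasp_force: 0.0
```

>>> {"fn": "apply_moves", "kwargs": {
  "targets": [
    [[0,0.1,0,0,-0.7],[0,0.15,0,0,-0.7],[0,0.15,0,0,-0.7],[0,0.15,0,0,-0.7],[0,0.15,0,0,-0.7],[0,0.15,0,0,-0.7],[0,0.15,0,0,-0.7],[0,0,0,0,-0.7]]
  ]
}}

```text
clock: 2.62
eef_pos: [0.5284, -0.1452, 0.0905]
tool_rot: [0.706, 0.708, 0.0, -0.0]
ft_force: [-0.6, 0.5, -0.8]
grip_width: 0.0128
grasp_force: 0.0
```

Run:
```python
from h import *
o=get_obs();C=cal("wrist",o); im,d=imaging.camera("wrist"); cv2.imwrite("pics/w2.png",im)
print(o["ft_force"],pix(C,[[.5305,.0255,.066],[.5305,-.12,.066]]))
```

```text
[-0.62746794  0.53556397 -0.77092636] [[ 322.62579209 -199.46925676]
 [ 319.5814471   251.49168138]]
```

View pics/w2.png

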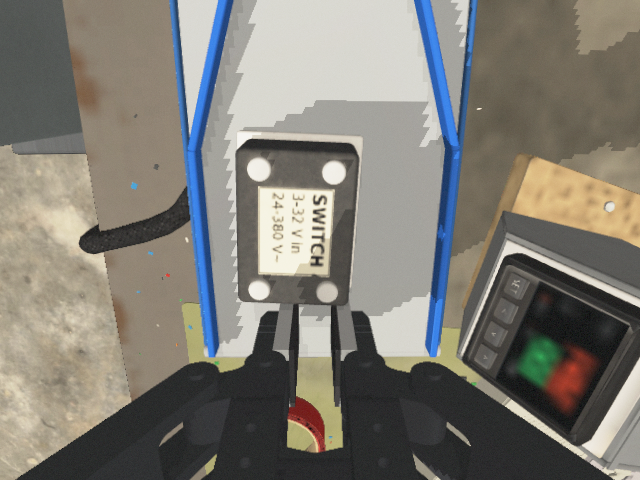

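The relay is now nearly straight (about 2° off), but its centre at column 297 sits about 8 mm to the −x side of the tray's centre at column 322. I'll keep pushing with a slight +x component so finger friction carries it to the centre line before the narrow part.

>>> {"fn": "apply_moves", "kwargs": {
  "targets": [
    [[0.025,0.1,0,0,-0.7],[0.025,0.1,0,0,-0.7],[0.025,0.1,0,0,-0.7],[0.025,0.1,0,0,-0.7],[0.025,0.1,0,0,-0.7],[0.025,0.1,0,0,-0.7],[0.025,0.1,0,0,-0.7],[0.025,0.1,0,0,-0.7]]
  ]
}}

```text
clock: 3.33
eef_pos: [0.5363, -0.1141, 0.0902]
tool_rot: [0.707, 0.707, -0.0, -0.0]
ft_force: [0.0, -1.1, -0.3]
grip_width: 0.0125
grasp_force: 0.4
```

Run:
```python
from h import *
o=get_obs();C=cal("wrist",o); im,d=imaging.camera("wrist"); cv2.imwrite("pics/w3.png",im)
print(o["eef_pos"],o["ft_force"],pix(C,[[.5315,.0255,.066],[.5315,-.08,.091]]))
```

```text
[ 0.53633113 -0.11413714  0.09019813] [ 0.0062103  -1.08930712 -0.25093584] [[299.51806043 -85.03050922]
 [299.86728301 254.08539942]]
```

View pics/w3.png

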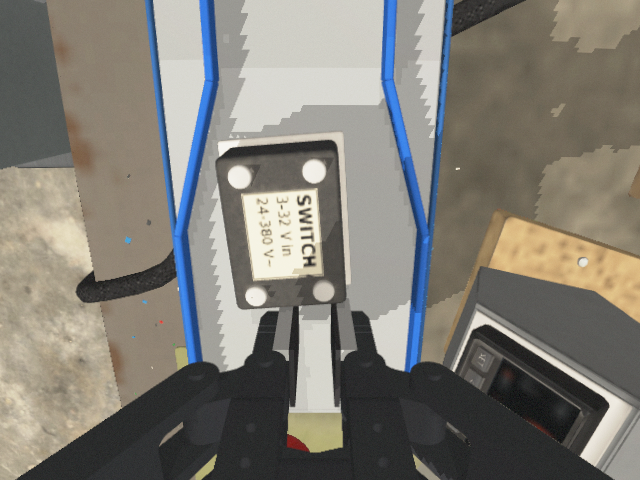

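The relay is about 4.5 mm off centre and has turned about 5° the other way, because the right finger at (350,315) only catches its edge. I'll back off a little, recentre the fingers behind it, and push on.

>>> {"fn": "apply_moves", "kwargs": {
  "targets": [
    [[0,-0.15,0,0,-0.7],[-0.17,0,0,0,-0.7],[0,0.1,0,0,-0.7],[0,0.1,0,0,-0.7],[0,0.1,0,0,-0.7],[0,0.1,0,0,-0.7],[0,0.1,0,0,-0.7],[0,0.1,0,0,-0.7]]
  ]
}}

```text
clock: 4.05
eef_pos: [0.5295, -0.0962, 0.0903]
tool_rot: [0.707, 0.707, -0.0, 0.0]
ft_force: [0.2, -0.4, -0.4]
grip_width: 0.0131
grasp_force: 0.4
```

Run:
```python
from h import *
o=get_obs();C=cal("wrist",o); im,d=imaging.camera("wrist"); cv2.imwrite("pics/w4.png",im)
print(o["eef_pos"],o["ft_force"],pix(C,[[.5315,.0255,.066],[.5315,-.06,.091]]))
```

```text
[ 0.52954704 -0.09616299  0.09029118] [ 0.23812536 -0.39743517 -0.36592406] [[320.63567372 -22.44810633]
 [320.22756742 248.34783946]]
```

View pics/w4.png

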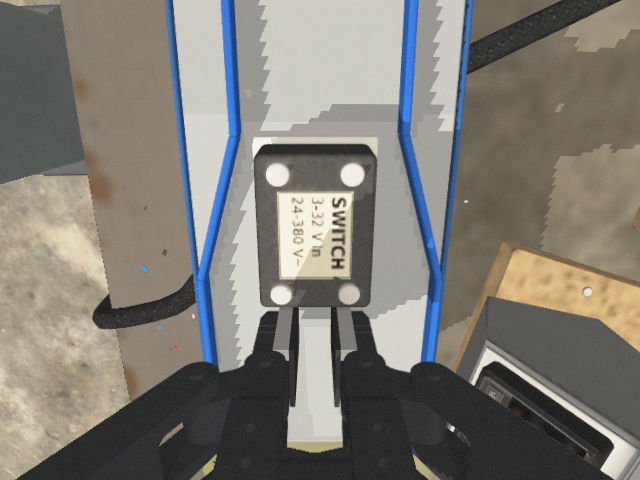

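The relay is now straight and centred: its middle is at column 315 against 320 for the channel, and its front is at the narrow channel's entry. Pushing straight in.

>>> {"fn": "apply_moves", "kwargs": {
  "targets": [
    [[0.02,0.15,0,0,-0.7],[0.02,0.15,0,0,-0.7],[0,0.15,0,0,-0.7],[0,0.15,0,0,-0.7],[0,0.15,0,0,-0.7],[0,0.15,0,0,-0.7],[0,0.15,0,0,-0.7],[0,0.15,0,0,-0.7]]
  ]
}}

```text
clock: 4.77
eef_pos: [0.5311, -0.048, 0.0904]
tool_rot: [0.707, 0.707, 0.0, 0.0]
ft_force: [0.4, -1.2, -0.5]
grip_width: 0.0124
grasp_force: 0.4
```

>>> {"fn": "apply_moves", "kwargs": {
  "targets": [
    [[0,0.15,0,0,-0.7],[0,0.15,0,0,-0.7],[0,0.15,0,0,-0.7],[0,0.15,0,0,-0.7],[0,0.15,0,0,-0.7],[0,0.15,0,0,-0.7],[0,0.1,0,0,-0.7],[0,0,0,0,-0.7]]
  ]
}}

```text
clock: 5.43
eef_pos: [0.5311, -0.0076, 0.0903]
tool_rot: [0.707, 0.708, 0.0, -0.0]
ft_force: [0.7, -0.4, -0.7]
grip_width: 0.0131
grasp_force: 0.0
```

Run:
```python
from h import *
o=get_obs();C=cal("wrist",o); im,d=imaging.camera("wrist"); cv2.imwrite("pics/w5.png",im)
print(o["eef_pos"],o["ft_force"],pix(C,[[.5315,.0255,.066],[.5315,.0255,.112]]))
```

```text
[ 0.53109367 -0.00756434  0.09030893] [ 0.71144377 -0.3997643  -0.67112349] [[315.44442806 233.09351314]
 [315.88765378 284.47044891]]
```

View pics/w5.png

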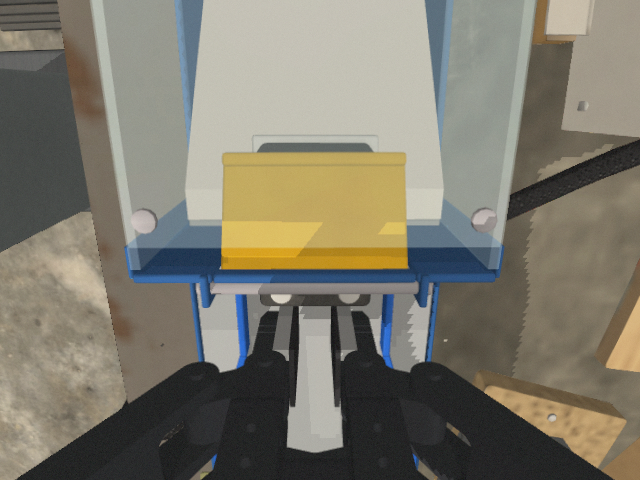

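The flap is lifted (rows 153–270) with the relay under it. Its rear studs are still outside at row 297, in front of the pivot rod at row 287. About 13 mm is left before the fingers would reach the rod.

>>> {"fn": "apply_moves", "kwargs": {
  "targets": [
    [[0,0.1,0,0,-0.7],[0,0.1,0,0,-0.7],[0,0.1,0,0,-0.7],[0,0,0,0,-0.7],[0,0,0,0,-0.7]]
  ]
}}

```text
clock: 5.9
eef_pos: [0.5311, 0.0037, 0.0903]
tool_rot: [0.707, 0.707, 0.0, -0.0]
ft_force: [-0.1, -0.4, 0.4]
grip_width: 0.0125
grasp_force: 0.0
```

Run:
```python
from h import *
o=get_obs(); im,d=imaging.camera("wrist"); cv2.imwrite("pics/w6.png",im); print(o["eef_pos"],o["ft_force"])
```

```text
[0.53107147 0.00367138 0.09028205] [-0.07374843 -0.37582894  0.35440542]
```

View pics/w6.png

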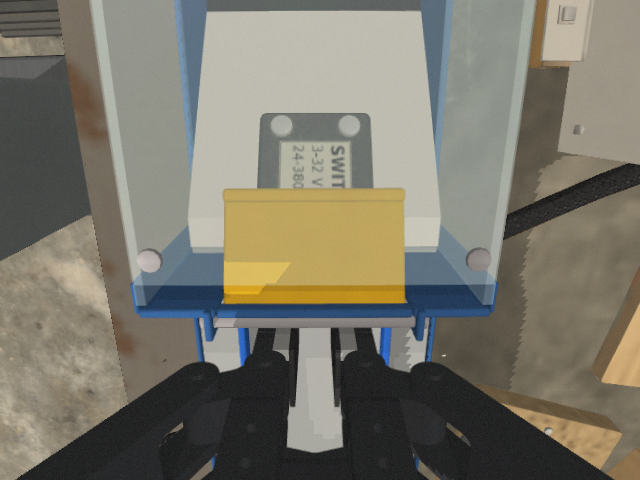

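That shows the relay tipped onto the slide under the flap, with its front studs at (282,126) and (349,126). The picture budget is now used up, so I'll continue numerically: wait, then see whether it has slid down.

>>> {"fn": "apply_moves", "kwargs": {
  "targets": [
    [[0,0,0,0,-0.7],[0,0,0,0,-0.7],[0,0,0,0,-0.7],[0,0,0,0,-0.7]]
  ]
}}

```text
clock: 6.28
eef_pos: [0.5311, 0.0032, 0.0903]
tool_rot: [0.707, 0.707, -0.0, -0.0]
ft_force: [-0.1, 0.3, -0.6]
grip_width: 0.0127
grasp_force: 0.0
```

```bash
cat > m.py <<'E'
from h import *
def rep(name,im):
    g=cv2.cvtColor(im,cv2.COLOR_BGR2HSV)
    x0,x1,y0,y1=(190,440,0,460) if name=="wrist" else (222,300,220,270)
    y=cv2.inRange(g,(20,110,90),(32,255,255)); k=cv2.inRange(g,(0,0,0),(180,110,75))
    for n,m in(("yellow",y),("dark",k)):
        a=np.zeros_like(m);a[y0:y1,x0:x1]=m[y0:y1,x0:x1]
        c=cv2.connectedComponentsWithStats(a)[2][1:]; print(name,n,[q.tolist() for q in c if q[4]>(300 if name=="wrist" else 12)])
o=get_obs(); print(o["clock"],o["eef_pos"].round(4))
for n in("wrist","top"):
    im,d=imaging.camera(n); rep(n,im); cv2.imwrite(f"pics/m_{n}_{o['clock']:.2f}.png",im)
E
python3 - <<'E'
from m import rep,cv2
rep("wrist",cv2.imread("pics/w6.png"))
E
```

```text
6.2833 [0.5311 0.0032 0.0903]
wrist yellow [[243, 259, 142, 10, 1000], [231, 280, 168, 22, 3060]]
wrist dark [[190, 326, 250, 134, 22186]]
top yellow []
top dark []
wrist yellow [[224, 189, 181, 115, 20575]]
wrist dark [[190, 328, 250, 132, 22115]]
```

Run:
```python
from h import *
o=get_obs(); C=cal("wrist",o); im=cv2.imread("pics/m_wrist_6.28.png")
yo=.0255
for a in(0,.3,.6,1.0):
    print("flap edge",a,pix(C,[[.5315,yo-.0035+.039*np.sin(a),.1085-.039*np.cos(a)]]).round(0))
print("pivot, floor start/mid/end",pix(C,[[.5315,yo-.0035,.1085],[.5315,yo+.098,.01],[.5315,yo+.13,.01],[.5315,yo+.162,.01]]).round(0))
for r in range(0,300,12): print(r,[int(im[r:r+3,c:c+3].mean()) for c in range(200,441,20)])
t=cv2.imread("pics/m_top_6.28.png"); Ct=cal("top"); print(pix(Ct,[[.5315,yo+.1,.03],[.5315,yo+.13,.03]]))
for r in range(224,266,4): print(r,[int(t[r,c].mean()) for c in range(222,286,4)])
```

```text
flap edge 0 [[315. 270.]]
flap edge 0.3 [[315. 244.]]
flap edge 0.6 [[315. 222.]]
flap edge 1.0 [[316. 201.]]
pivot, floor start/mid/end [[ 316.  322.]
 [ 315.   15.]
 [ 315.  -64.]
 [ 316. -149.]]
0 [113, 97, 96, 96, 112, 150, 159, 148, 110, 95, 96, 103, 105]
12 [110, 184, 184, 184, 112, 140, 151, 165, 112, 183, 184, 140, 104]
24 [110, 184, 183, 184, 113, 177, 176, 175, 111, 183, 182, 170, 105]
36 [111, 184, 184, 183, 112, 113, 111, 112, 155, 183, 183, 183, 107]
48 [122, 182, 183, 184, 159, 125, 111, 110, 159, 183, 183, 183, 114]
60 [147, 183, 183, 184, 112, 113, 110, 103, 98, 183, 184, 183, 123]
72 [173, 183, 183, 184, 99, 98, 97, 96, 96, 183, 183, 183, 134]
84 [182, 183, 183, 183, 97, 96, 95, 96, 96, 183, 183, 183, 139]
96 [184, 182, 182, 183, 124, 157, 172, 176, 180, 183, 182, 183, 140]
108 [183, 183, 183, 183, 183, 183, 183, 183, 183, 183, 183, 183, 142]
120 [183, 183, 183, 183, 183, 183, 183, 182, 183, 183, 183, 183, 141]
132 [183, 183, 183, 183, 184, 183, 183, 183, 183, 205, 204, 204, 140]
144 [183, 183, 182, 183, 182, 182, 183, 182, 202, 204, 205, 204, 145]
156 [182, 183, 182
[... 1047 characters left out ...]
88, 87, 84, 87, 88, 106, 130, 128, 138, 144, 148, 149, 150, 147]
236 [97, 96, 87, 88, 84, 89, 88, 107, 123, 134, 141, 147, 150, 150, 149, 153]
240 [97, 99, 84, 89, 87, 93, 98, 106, 133, 139, 145, 150, 151, 150, 152, 148]
244 [96, 99, 86, 87, 86, 88, 119, 120, 135, 144, 148, 148, 152, 152, 153, 152]
248 [99, 98, 86, 84, 90, 85, 111, 130, 138, 148, 150, 151, 152, 150, 151, 155]
252 [95, 97, 85, 87, 87, 89, 110, 135, 142, 149, 150, 153, 152, 153, 151, 153]
256 [98, 96, 86, 83, 86, 88, 125, 136, 146, 151, 150, 151, 154, 150, 154, 152]
260 [133, 100, 84, 85, 87, 85, 131, 141, 151, 148, 153, 152, 153, 153, 154, 157]
264 [82, 78, 101, 103, 105, 106, 135, 145, 151, 154, 152, 153, 154, 154, 153, 153]
```

The relay has left the mouth: its rear edge is at wrist row ~95, near the foot of the slide, and the flap's lower edge is near its shut position. Drawing the fingers back, then up.

>>> {"fn": "apply_moves", "kwargs": {
  "targets": [
    [[0,-0.2,0,0,-0.7],[0,-0.4,0,0,-0.7],[0,-0.4,0,0,-0.7],[0,-0.4,0,0,-0.7],[0,-0.3,0.2,0,-0.7],[0,-0.2,0.5,0,-0.7],[0,0,0.6,0,-0.7],[0,0,0.6,0,-0.7]]
  ]
}}

```text
clock: 7.05
eef_pos: [0.5305, -0.0738, 0.1672]
tool_rot: [0.708, 0.707, -0.0, -0.0]
ft_force: [1.5, 1.1, 1.4]
grip_width: 0.0129
grasp_force: 0.0
```

>>> {"fn": "apply_moves", "kwargs": {
  "targets": [
    [[0,0.3,0.6,0,-0.7],[0,0.5,0.4,0,-0.7],[0,0.5,0,0,-0.7],[0,0.5,0,0,-0.7],[0,0.4,0,0,-0.7],[0,0.2,0,0,-0.7],[0,0,0,0,-0.7],[0,0,0,0,-0.7]]
  ]
}}

```text
clock: 7.72
eef_pos: [0.5311, 0.023, 0.2065]
tool_rot: [0.707, 0.707, -0.0, 0.0]
ft_force: [-0.1, 0.5, -0.2]
grip_width: 0.0129
grasp_force: 0.0
```

Run:
```python
from h import *
o=get_obs(); C=cal("wrist",o); im,d=imaging.camera("wrist"); cv2.imwrite("pics/w7.png",im); print(o["clock"],o["eef_pos"].round(4)); yo=.0255
print("mouth, slide foot, floor mid, end",pix(C,[[.5315,yo,.066],[.5315,yo+.098,.01],[.5315,yo+.13,.01],[.5315,yo+.162,.01]]).round(0).tolist())
for a in(0,.15,.3,.6): print("flap edge",a,pix(C,[[.5315,yo-.0035+.039*np.sin(a),.1085-.039*np.cos(a)]]).round(0))
g=cv2.cvtColor(im,cv2.COLOR_BGR2HSV); y=cv2.inRange(g,(18,90,60),(34,255,255)); print([q.tolist() for q in cv2.connectedComponentsWithStats(y)[2][1:] if q[4]>80])
for r in range(0,300,12): print(r,[int(im[r:r+3,c:c+3].mean()) for c in range(220,421,20)])
```

```text
7.7167 [0.5311 0.023  0.2065]
mouth, slide foot, floor mid, end [[315.0, 221.0], [315.0, 74.0], [315.0, 27.0], [315.0, -23.0]]
flap edge 0 [[315. 227.]]
flap edge 0.15 [[315. 219.]]
flap edge 0.3 [[315. 212.]]
flap edge 0.6 [[315. 198.]]
[[542, 6, 23, 83, 650], [514, 178, 84, 142, 3192], [271, 221, 87, 16, 1332], [551, 237, 42, 85, 1424], [627, 241, 13, 22, 141], [578, 284, 41, 47, 974], [412, 318, 119, 72, 2879], [606, 423, 34, 39, 187]]
0 [165, 126, 110, 109, 110, 109, 109, 110, 109, 161, 95]
12 [166, 128, 108, 109, 109, 109, 110, 109, 111, 162, 88]
24 [165, 127, 110, 108, 109, 110, 109, 109, 113, 166, 93]
36 [165, 127, 108, 109, 108, 111, 112, 108, 115, 162, 91]
48 [164, 127, 108, 109, 176, 128, 127, 108, 116, 161, 90]
60 [163, 126, 109, 109, 197, 197, 126, 109, 116, 160, 90]
72 [163, 125, 206, 206, 198, 193, 124, 206, 130, 159, 86]
84 [163, 126, 206, 206, 193, 197, 124, 206, 148, 162, 88]
96 [162, 128, 205, 206, 179, 124, 173, 206, 171, 159, 81]
108 [166, 135, 206, 206, 125, 120, 112, 206, 193, 161, 84]
120 [176, 139, 206, 206, 108, 109, 110, 206, 200, 161, 97]
132 [185, 148, 206, 206, 200, 206, 207, 206, 207, 159, 96]
144 [192, 155, 206, 206, 206, 206, 206, 220, 220, 159, 92]
156 [196, 161, 206, 206, 206, 206, 223, 223, 223, 161, 83]
168 [192, 158, 206, 206, 206, 205, 206, 206, 207, 161, 92]
180 [179, 169, 206, 206, 205, 205, 205, 206, 206, 165, 98]
192 [160, 178, 206, 206, 206, 211, 206, 205, 206, 168, 95]
204 [137, 152, 212, 211, 236, 212, 212, 213, 213, 172, 94]
216 [123, 131, 144, 177, 177, 177, 177, 139, 140, 175, 51]
228 [124, 62, 62, 86, 87, 85, 86, 62, 62, 120, 100]
240 [118, 117, 93, 113, 113, 115, 112, 110, 120, 118, 89]
252 [120, 117, 109, 136, 185, 185, 186, 134, 185, 89, 97]
264 [120, 121, 186, 136, 185, 185, 185, 137, 174, 91, 89]
276 [120, 122, 186, 135, 185, 185, 185, 137, 151, 97, 91]
288 [120, 123, 197, 147, 196, 196, 197, 145, 133, 87, 86]
```

The relay is at the foot of the slide, partly on the floor (rows 45–127, slide foot at row 74). The flap edge is at row ~217–221, where shut is predicted at 227±6. I'll wait briefly, confirm nothing is moving, and check the bystanders against the first picture.

>>> {"fn": "apply_moves", "kwargs": {
  "targets": [
    [[0,0,0,0,-0.7],[0,0,0,0,-0.7],[0,0,0,0,-0.7],[0,0,0,0,-0.7],[0,0,0,0,-0.7],[0,0,0,0,-0.7],[0,0,0,0,-0.7],[0,0,0,0,-0.7]]
  ]
}}

```text
clock: 8.43
eef_pos: [0.5311, 0.0233, 0.2063]
tool_rot: [0.707, 0.707, -0.0, -0.0]
ft_force: [-0.9, 0.2, 0.2]
grip_width: 0.0127
grasp_force: 0.0
```

Run:
```python
from h import *
a=cv2.imread("pics/w7.png"); b,_=imaging.camera("wrist"); t,_=imaging.camera("top"); t0=cv2.imread("pics/top0.png")
D=cv2.absdiff(a,b).max(2)[0:300,200:440]; print("wrist diff",(D>40).sum(), np.argwhere(D>40)[:5].tolist())
g=cv2.inRange(cv2.absdiff(t,t0).max(2),50,255); g=cv2.morphologyEx(g,cv2.MORPH_OPEN,np.ones((2,2)))
print("top diff blobs",[q.tolist() for q in cv2.connectedComponentsWithStats(g)[2][1:] if q[4]>8])
for c in (285,345): print([int(x) for x in b[205:236:2,c].mean(1)], b[216:222:2,c].tolist())
```

```text
wrist diff 268 [[56, 85], [63, 125], [71, 51], [71, 52], [71, 53]]
top diff blobs [[210, 165, 91, 285, 12042], [233, 167, 6, 11, 24], [240, 169, 4, 9, 23], [289, 174, 3, 6, 13], [227, 212, 6, 23, 105], [160, 220, 20, 19, 258], [150, 228, 6, 17, 34], [291, 234, 4, 4, 12], [335, 237, 13, 5, 35], [330, 241, 5, 6, 23], [329, 244, 19, 11, 83], [346, 244, 4, 6, 20], [297, 304, 4, 17, 41], [297, 322, 5, 8, 30], [489, 360, 55, 49, 1033], [565, 375, 49, 24, 725], [473, 385, 16, 20, 178], [563, 384, 63, 38, 347], [296, 389, 7, 15, 71], [478, 389, 162, 91, 6696], [530, 397, 11, 20, 117], [238, 403, 72, 77, 3626], [310, 424, 46, 56, 1092], [192, 453, 7, 27, 125], [131, 459, 29, 21, 477], [160, 459, 30, 21, 548]]
[212, 213, 211, 212, 211, 174, 175, 175, 151, 165, 167, 101, 89, 89, 88, 87] [[174, 178, 173], [174, 179, 176], [165, 176, 175]]
[212, 213, 214, 212, 207, 173, 176, 178, 150, 166, 158, 90, 86, 88, 88, 89] [[175, 177, 176], [175, 178, 176], [152, 169, 174]]
```

Run:
```python
from h import *
t,_=imaging.camera("top"); t0=cv2.imread("pics/top0.png"); w,_=imaging.camera("wrist"); w7=cv2.imread("pics/w7.png")
for n,(x,y,h) in dict(spool=(169,228,13),driver=(148,250,20),blue=(201,260,12),tape=(394,256,14),fan=(425,262,11),term=(450,259,10),fuses=(499,252,14)).items():
    T=t0[y-h:y+h,x-h:x+h]; S=t[y-h-6:y+h+6,x-h-6:x+h+6]; _,v,_,p=cv2.minMaxLoc(cv2.matchTemplate(S,T,cv2.TM_CCOEFF_NORMED)); print(n,round(v,2),p[0]-6,p[1]-6, T.mean().round(),t[y-h:y+h,x-h:x+h].mean().round())
T=w7[30:135,250:375]; _,v,_,p=cv2.minMaxLoc(cv2.matchTemplate(w[20:145,240:385],T,cv2.TM_CCOEFF_NORMED)); print("relay",v,p[0]-10,p[1]-10)
```

```text
spool 0.97 0 0 138.0 99.0
driver 0.85 0 0 104.0 84.0
blue 0.91 0 0 88.0 99.0
tape 0.95 0 0 112.0 104.0
fan 0.96 0 0 106.0 98.0
term 0.99 0 0 125.0 114.0
fuses 0.99 0 0 147.0 134.0
relay 0.9961673617362976 0 1
```

All bystanders match at zero shift; only the arm's shadow differs. The relay is at rest and the flap is shut.

```bash
python3 -c "
from workcell import order
print(order.job_done())"
```

```text
the job is handed in; nothing more can be done
None
```

I pushed the black relay through the flap and it came to rest at the foot of the slide, partly on the catch-box floor; the flap swung shut, the bystanders had not moved, and I handed the job in at about 8.5 s.

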